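Change-over of a slicer: free the insert with the release fork

ROBOT

A 7-joint arm with a two-finger parallel gripper is mounted at the origin on a cart in front of the work surface, level with it; the furniture and walls round the work are solid. World frame = base frame: x ahead of the robot, y to its left, z up, the work surface at z = 0. Lengths are in mm, angles in rad, forces in N, time in s.
With the tool pointing down it reaches from about 400 to 900 mm from the base axis. Payload 5.6 kg.
Tool frame: the origin (TCP) lies midway between the tips of the shut fingers; the grasp point (between the pads) lies 19 mm behind it; z points along the fingers, y is the line along which they close (so a half turn about z gives the same grasp; the last joint's range is limited). The gripper opens to 92 mm and grips with 3 to 60 N. Pads are 20 mm wide; open, the fingers measure 128 mm over their backs; the gripper's body (75 mm by 189 mm) begins 69 mm behind the grasp point.
Start: joints at [-1.309, 0.468, -0.012, 1.603, 0.006, 1.071, -0.056], TCP at [195.108, 620.034, 214.592] pointing down, gripper open.
Joint ranges: [-2.53, 2.53], [-0.31, 2.02], [-1.57, 1.55], [0.28, 2.44], [-1.29, 4.43], [0.15, 1.84], [-2.92, 2.92]. Speed limits (rad/s): [2.57, 2.57, 3.14, 3.14, 3.14, 3.14, 3.14].

INTERFACE

Orientations are given as a rotation vector (axis times angle).
In Python, from cell import robot, grip, kin, viewer gives the robot as it stands. Calls block until the motion is done:
- robot.movep(position, orientation): joint-space move of the TCP to a pose.
- robot.servo_line(position, feed=150, rotation=None): straight line of the TCP; rotation=None keeps the orientation; feed is the mean speed in mm/s.
- robot.goto_joints(angles): joint-space move.
- grip(opening, newtons=None): opening from 0.0 (shut) to 1.0 (fully open); newtons is the grip in N (None keeps the last); returns when the fingers have stopped.
- robot.hold(seconds).
- kin.ik(position, orientation): joint angles nearest the present ones, or None.
- robot.observe(): the state.
- viewer.read_camera(name): name is "side" or "top"; returns the picture (384x512x3 uint8, red, green, blue); there is no depth.
- viewer.camera_info(name): a dict with "camera_matrix" (3x3 intrinsics, pixels), "k1" (the pictures are not rectified: a ray, as slopes to the right and down, at radius r is drawn at 1 + k1 r^2 times it, then the intrinsics apply), "R" (3x3) and "t" (3): a world point X has camera coordinates R X + t. Camera axes: x right, y down, z forward; pixel columns grow to the right and rows downward; lengths in mm; the calibration is good to about 2 mm. A picture is of the moment at which its call begins. camera_info takes no time and is no camera call.
A pose or a line that the arm cannot do raises robot.IKError and nothing moves.
- robot.job_done(): hands the job in; it is judged then, once.
Trained networks look in the newest picture that a camera, given by its name, has taken for a name from the list of things; names that differ only in an ending like _2 or _b are one class to them, and where a whole thing is asked for, a point or a joint stands for the part that bears it (a point fixed in the world has none). Each returns a list of dicts, best first, with "confidence" (0 to 1); they miss things now and then, are a little off and sometimes report something else, mostly with a low value. They report only what shows in the picture. A call takes as long as a camera call. They do not tell look-alikes from the thing itself.
- viewer.silhouettes(name, camera): "mask" (384x512 bool, what is visible of it).
- viewer.pinpoint(name, camera): "at" ([x, y, z] in mm, in the coordinates of the camera as it stood for that picture, good to about 4 mm: a listed point, or the origin of a listed thing).
The state is a dict: "t": time; "joints": joint angles; "joint_velocities": joint speeds; "joint_torque": joint torques, N m; "tcp_pos": TCP position; "tcp_rot": TCP orientation; "contact_force": force on the tool from outside, world axes, zero at the start; "wrist_torque": the same for the moment, N m; "grip_width": opening from 0.0 (shut) to 1.0 (fully open); "grip_force": force on a finger pad.
Only numpy, scipy, OpenCV 4.12 (cv2) and the standard library are available. Lean on these libraries where they do the work, as an engineer would, in place of code of your own. Each camera call takes 0.05 s, during which the arm holds its last target. There are 200 camera calls.

TASK

Take the two-pronged release fork from its slanted rest, reach in under the roof of the vegetable slicer, straddle the thin sprung bar and push its collar sideways away from the insert, holding it back until the insert's lug end springs up. Put the fork back in its rest, then lift the insert out and gently lay it flat on the two spare inserts, staggered the other way: squarely above the bottom one, resting on the cross lips of the upper one. Leave the two spares and the things standing around where they are.

Things in the scene. Friction and masses are not known exactly. Their poses are not given: they have to be found in the camera images.
- slicer: White vegetable slicer stand, fixed, turned up to 0.25 rad. Origin: on the worktop under its centre; x along the insert, -x is the front towards the robot. Base 10 mm high, x -96 to 80, y -40 to 40 mm, with a front right wing (x -96 to -40, y to -106) that carries the sprung bar under a guard. A front block (x -66 to -40) and a rear ledge (x 52 to 72, then a stop) carry the insert.
- insert_place (a point): Where the latched insert's origin lies: slicer (0, 0, 42) mm. At mid length its long sides stand free with 32 mm of air below: grip it there across its width. Cheeks 2 mm beside it guide it at slicer x -62 to -48 (up to z 62) and 52 to 72 (to z 56). A plunger under it at x -50 pushes up with about 3 N and rises 18 mm once it is free.
- guard_edge (a point): Middle of the lower front edge of the guard's roof: slicer (-89, -66, 90.5) mm. Roof 4 mm thick, x -89 to -48, y -102 to -30; wall behind the bar at x -52 to -48. The guard is open to the front only, so the fork must come in slanting, handle leaning to the slicer's -x, 26 to 45 degrees from vertical (30 is good).
- spring_bar (a joint): Sideways travel of the sprung bar, m: 0 at rest, grows towards slicer -y, stop at 0.014; returns by itself. 1.8 N at 0, 3.9 N at the stop, plus 1 to 2 N friction. Steel rod, 6 mm diameter, along slicer y. Its tip covers 8 mm of the insert's lug: free from about 0.009. The fork pushes the collar on it, 22 mm diameter, 6 mm thick, face at slicer y -64 mm at rest.
- bar_point (a point): Where to straddle the rod: a point on its axis, fixed on the slicer at (-78, -50, 50.5) mm, midway between the collar's face (at rest, 14 mm to -y) and the rod's guide (14 mm to +y). A bracket at the rod's spring end fills y -101 to -93.
- fork: Release fork, 128 mm long, 80 g. Origin: midway between the two prong tips; z up the tool to the handle, x is the way the prongs stand apart. Prongs 24 mm clear length, 6 mm thick in y, gap 12 mm (22 mm over both); yoke to z 32, neck 8 x 6 mm to z 62, wooden handle z 62 to 128, 22 mm (x) by 14 mm (y): pinch it across y.
- fork_rest: White slanted rest, fixed, turned up to 0.35 rad, left or right of the slicer. Origin: under its base (112 x 56 x 8 mm). The fork leans in it 30 degrees from vertical, handle up and towards the rest's -x, fork y = rest y, tips on a foot, its -x side on a spine 8 mm wide (fingers can straddle it). Two cheeks 14 mm apart flank the fork's lowest 38 mm.
- insert: Insert held in the slicer: grey frame with slotted steel face, 140 x 52 x 9 mm, 0.12 to 0.2 kg. Origin: centre of underside, near the balance point; x along it, z up. Lug 14 mm long, 5 mm thick at the -x end (y -6 to 14), under the bar's tip. Two cross lips on top at x +-30, tops at z 13 mm. Freed, it tilts about 0.15 rad, lug end up, and the bar slips back beneath the lug.
- stack_low: Bottom spare insert, same shape, loose on the worktop, turned up to 0.35 rad, on the side of the slicer where the fork rest is not. Origin: centre of its underside; x along its length, lug at -x.
- stack_top: Upper spare insert, same shape, loose, lying parallel on the lips of the bottom one (origin 13 mm above that one's), shifted 28 mm towards its own -x, the lug end. The freed insert belongs 13 mm above this one and 28 mm towards its +x.
- rest_seat (a point): Where the fork's origin lies when it is in the rest: rest (30, 0, 26) mm.
- tub: Yoghurt tub 72 mm wide, 71 mm high, origin at its foot; leave it.
- garlic: Garlic bulb, 55 mm, origin at its foot; leave it.
- tape: Roll of tape lying flat, 100 mm wide, 25 mm high, origin at its foot; leave it.
- tin: Food tin 58 mm wide, 72 mm high, origin at its foot; leave it.
Not all that is in view belongs to the job. What is shaped like the insert but orange is not meant.

How it is judged (in metres and radians):
On the way, in this order (a step that is already met when the one before it is completed fails the run):
1. the fork is lifted out of its rest (distance between fork and rest_seat above 0.05 m), for 0.1 s.
2. with the fork holding the sprung bar back, the insert's lug end springs up (contact force between fork and slicer above 0.5 N and value of joint spring_bar above 0.006 m and angle between insert's own z axis and vertical above 0.08 rad), for 0.05 s.
3. the fork is back in its rest and let go, before the insert is taken (distance between fork and rest_seat below 0.014 m and angle between fork's own z axis and vertical between 0.4 and 0.65 rad and contact force between fork and the fingers below 0.1 N and horizontal distance between insert and slicer below 0.03 m), for 0.2 s.
At the end, for the whole second after the job is handed in: Insert at rest, flat (0.06 rad) on the upper spare: 28 mm +-10 to its +x, +-10 sideways, 13 +-3 above, parallel to 0.14 rad, within 15 mm of over the bottom spare. Spares moved under 15 mm. Fork at rest within 14 mm of its seat, leaning 0.40 to 0.65 rad. Bar back within 3 mm (x of insert in the frame of stack_top between 0.018 and 0.038 m and y of insert in the frame of stack_top between -0.01 and 0.01 m and z of insert in the frame of stack_top between 0.01 and 0.016 m and angle between the x axis of insert and the x axis of stack_top, either way round below 0.14 rad and angle between insert's own z axis and vertical below 0.06 rad and horizontal distance between insert and stack_low below 0.015 m and distance of each of stack_low, stack_top from where it was at the start of the episode below 0.015 m and distance between fork and rest_seat below 0.014 m and angle between fork's own z axis and vertical between 0.4 and 0.65 rad and value of joint spring_bar below 0.003 m and linear speed of each of insert, fork below 0.02 m/s); the robot touches nothing.
It fails at once if a bystander (tub, garlic, tape or tin) is shifted more than 30 mm (distance of any of tub, garlic, tape, tin from where it was at the start of the episode above 0.03 m).
It fails at once if the insert is dropped: it moves faster than 0.6 m/s with no finger on it (linear speed of insert above 0.6 m/s and contact force between insert and the fingers below 0.05 N).
It also fails if it takes over 64 s, if anything falls off the work surface, if the arm or the gripper's body presses on something with over 40 N, if the wrist force passes 120 N, or if a joint passes its speed limit or range.

## Working session

There is one attempt and no reset: what is moved stays moved. The work goes in short steps, each a Python script; the robot and the scene stay as the last script left them, time stands still between calls to the robot, and variables do not carry over. Pictures are saved under pics/ and viewed, at most 10 in all, crops included, and the job is handed in when it is done.

```bash
ls; mkdir -p pics; cat > h.py <<'E'
import numpy as np, cv2
from cell import robot, grip, kin, viewer
from scipy.spatial.transform import Rotation as Ro
def cam(n):
    c=viewer.camera_info(n); return np.array(c["camera_matrix"]),c["k1"],np.array(c["R"]),np.array(c["t"])
def w(n,p): K,k,R,t=cam(n); return R.T@(np.array(p)-t)
def proj(n,X):
    K,k,R,t=cam(n); p=np.atleast_2d(X)@R.T+t; s=p[:,:2]/p[:,2:]; s=s*(1+k*(s**2).sum(1,keepdims=True))
    return s@K[:2,:2].T+K[:2,2]
def onplane(n,uv,z):
    K,k,R,t=cam(n); d=cv2.undistortPoints(np.array(uv,float).reshape(-1,1,2),K,np.array([k,0,0,0,0.])).reshape(-1,2)
    d=np.c_[d,np.ones(len(d))]@R; o=-R.T@t; return o+d*((z-o[2])/d[:,2])[:,None]
def snap(n,f): a=viewer.read_camera(n); cv2.imwrite(f"pics/{f}.png",a[:,:,::-1]); return a
E
cat > s1.py <<'E'
from h import *
for c in("top","side"):
    snap(c,c+"0"); K,k,R,t=cam(c); print(c,"pos",(-R.T@t).round(),K[0,0].round(),k)
    for n in "slicer insert_place guard_edge bar_point fork fork_rest rest_seat insert stack_low stack_top tub garlic tape tin".split():
        print(n,[(w(c,d["at"]).round(1).tolist(),round(d["confidence"],2),proj(c,w(c,d["at"]))[0].round().tolist()) for d in viewer.pinpoint(n,c)])
print(robot.observe()["t"])
E
python3 s1.py; python3 -c "
import cv2,numpy as np
a=np.vstack([cv2.resize(cv2.imread('pics/%s0.png'%c),(400,300)) for c in('top','side')])"
```

```text
pics
top pos [ 492.   41. 1256.] 351.0 -0.001215789659004082
slicer [([586.8, 39.5, 3.5], 0.81, [251.0, 188.0])]
insert_place [([588.3, 39.4, 41.5], 0.84, [251.0, 187.0]), ([660.9, -401.3, -0.6], 0.6, [373.0, 167.0])]
guard_edge [([488.5, -16.8, 92.9], 0.7, [268.0, 215.0]), ([589.2, 40.6, 38.9], 0.25, [250.0, 186.0])]
bar_point [([499.9, -1.4, 48.4], 0.73, [263.0, 212.0])]
fork [([539.4, 333.7, 27.2], 0.48, [167.0, 201.0]), ([702.7, 199.5, -2.5], 0.17, [206.0, 156.0])]
fork_rest [([518.3, 326.0, 0.4], 0.78, [170.0, 207.0])]
rest_seat [([536.2, 332.6, 24.5], 0.6, [167.0, 202.0])]
insert [([450.3, 504.9, 4.1], 0.79, [120.0, 227.0]), ([587.9, 37.3, 44.9], 0.74, [251.0, 187.0]), ([484.1, -14.0, 89.3], 0.6, [267.0, 217.0])]
stack_low [([484.5, -310.1, 2.6], 0.6, [349.0, 216.0])]
stack_top [([459.0, -301.1, 9.7], 0.92, [347.0, 223.0]), ([661.7, -401.9, 0.9], 0.4, [373.0, 167.0])]
tub [([663.1, 417.0, 1.6], 0.56, [146.0, 167.0])]
garlic []
tape [([662.2, -404.1, 0.9], 0.62, [374.0, 167.0])]
tin []
side pos [  204. -1047.  1410.] 485.0 -0.15566004390478272
slicer [([583.6, 37.0, 2.9], 0.91, 
[... 223 characters left out ...]
]), ([538.3, 330.3, 26.4], 0.54, [221.0, 155.0])]
bar_point []
fork [([537.9, 332.4, 22.1], 0.54, [221.0, 155.0])]
fork_rest [([517.0, 326.0, -2.8], 0.65, [217.0, 162.0])]
rest_seat [([535.8, 329.6, 27.9], 0.84, [221.0, 155.0])]
insert [([582.8, 34.6, 43.2], 0.85, [255.0, 203.0]), ([451.3, 504.7, -2.3], 0.51, [191.0, 137.0])]
stack_low [([485.4, -309.3, -0.2], 0.6, [260.0, 295.0])]
stack_top [([460.8, -300.3, 13.6], 0.92, [252.0, 292.0])]
tub [([665.7, 412.8, -5.1], 0.54, [245.0, 141.0])]
garlic [([703.0, 198.0, 0.5], 0.57, [270.0, 173.0])]
tape [([662.1, -399.9, 2.8], 0.81, [321.0, 302.0]), ([539.3, 332.9, 24.5], 0.34, [221.0, 155.0])]
tin [([730.0, -175.8, -0.8], 0.93, [313.0, 244.0])]
1.5
```

```bash
python3 - <<'E'
import cv2
a=cv2.imread('pics/top0.png')[110:290,90:410]; cv2.imwrite('pics/topc.png',cv2.resize(a,(800,450),interpolation=cv2.INTER_CUBIC))
a=cv2.imread('pics/side0.png')[110:330,160:370]; cv2.imwrite('pics/sidec.png',cv2.resize(a,(573,600),interpolation=cv2.INTER_CUBIC))
E
```

```text
(no output)
```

View pics/topc.png

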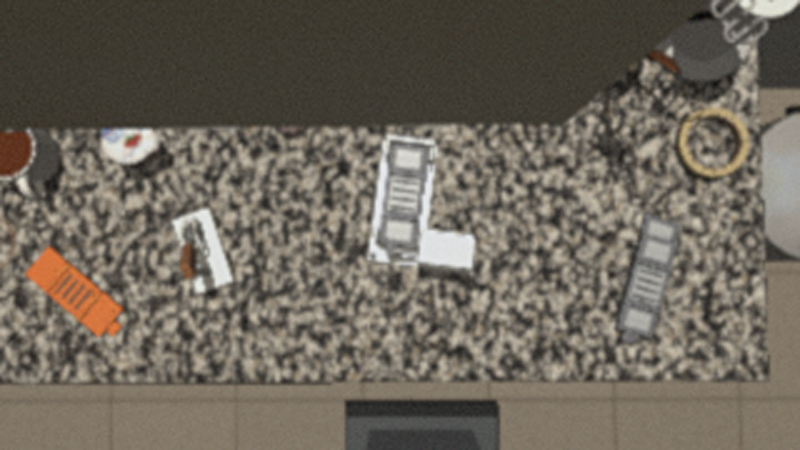

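View pics/sidec.png

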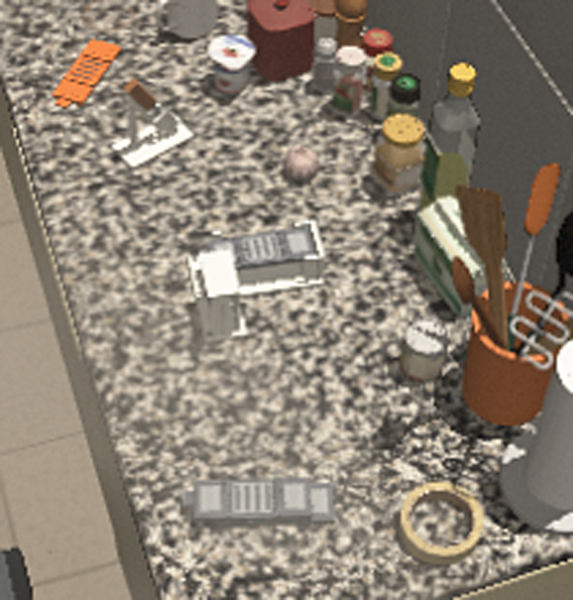

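The orange look-alike is at top px (120,227). The real latched insert sits in the white slicer at (251,187), and the spare stack is at (347,223). Next I refine the poses by averaging, then check them with a model overlay.

```bash
cat > s2.py <<'E'
from h import *
import json
from scipy.optimize import least_squares
prior={"slicer":(587,39,3),"insert_place":(588,39,41),"guard_edge":(490,-15,90),"bar_point":(500,-1,50),"fork":(538,333,26),"fork_rest":(518,326,0),"rest_seat":(536,332,26),"insert":(587,37,43),"stack_low":(485,-310,0),"stack_top":(460,-300,13)}
M={k:{"top":[],"side":[]} for k in prior}
for i in range(4):
  for c in("top","side"):
    viewer.read_camera(c)
    for n in prior:
      for d in viewer.pinpoint(n,c):
        p=w(c,d["at"])
        if np.linalg.norm(p-prior[n])<18: M[n][c].append(p)
for n in M:
  print(n,*[(len(v),np.mean(v,0).round(1).tolist(),np.std(v,0).round(1).tolist()) if v else None for v in M[n].values()])
def fit(model,yaw0):
  obs=[];mod=[]
  for n,m in model.items():
    for c in("top","side"):
      if M[n][c]: obs.append(np.mean(M[n][c],0)); mod.append(m)
  obs=np.array(obs);mod=np.array(mod,float)
  f=lambda q:((mod@Ro.from_euler("z",q[2]).as_matrix().T+[q[0],q[1],0]-obs)[:,:2]).ravel()
  r=least_squares(f,[*obs.mean(0)[:2],yaw0],loss="soft_l1",f_scale=3,x_scale=[1,1,.01]); print(r.x.round(3),r.fun.reshape(-1,2).round(1).tolist()); return r.x.tolist()
P=dict(slicer=fit({"slicer":(0,0,0),"insert_place":(0,0,42),"insert":(0,0,42),"guard_edge":(-89,-66,90.5),"bar_point":(-78,-50,50.5)},-.1),
 rest=fit({"fork_rest":(0,0,0),"rest_seat":(30,0,26),"fork":(30,0,26)},.3),
 stack=fit({"stack_low":(0,0,0),"stack_top":(-28,0,13)},-.2))
json.dump(P,open("P.json","w"))
def box(x0,x1,y0,y1,z0,z1): return np.array([(x,y,z) for x in(x0,x1) for y in(y0,y1) for z in(z0,z1)],float)
E_=[(a,b) for a in range(8) for b in range(a) if bin(a^b).count("1")==1]
def lay(q,B): return B@Ro.from_euler("z",q[2]).as_matrix().T+[q[0],q[1],0]
fk=lambda B:B@Ro.from_euler("y",-np.pi/6).as_matrix().T+[30,0,26]
boxes=[("slicer",box(-96,80,-40,40,0,10)),("slicer",box(-70,70,-26,26,42,51)),("slicer",box(-89,-48,-102,-30,90.5,94.5)),("rest",box(-56,56,-28,28,0,8)),("rest",fk(box(-11,11,-7,7,62,128))),("stack",box(-70,70,-26,26,0,9)),("stack",box(-98,42,-26,26,13,22))]
S=3
for c in("top","side"):
  im=snap(c,c+"1")[:,:,::-1]; im=cv2.resize(im,None,fx=S,fy=S,interpolation=cv2.INTER_CUBIC)
  for n,B in boxes:
    p=((proj(c,lay(P[n],B))+.5)*S-.5)
    for a,b in E_: cv2.line(im,*[tuple(int(v) for v in (p[k]*16).round()) for k in(a,b)],(0,0,255),1,cv2.LINE_AA,4)
  t=[]
  for n in("slicer","rest","stack"):
    u=(proj(c,lay(P[n],np.array([[0,-20 if n=="slicer" else 0,40.]])))[0]*S).astype(int); t.append(im[max(u[1]-130,0):u[1]+130,u[0]-130:u[0]+130])
  cv2.imwrite(f"pics/lay_{c}.png",np.hstack(t))
a=np.vstack([cv2.imread(f"pics/lay_{c}.png") for c in("top","side")]); cv2.imwrite("pics/lay.png",a); print(a.shape,robot.observe()["t"])
E
python3 s2.py
```

```text
slicer (4, [585.4, 41.8, 1.3], [1.6, 0.7, 1.2]) (3, [585.4, 36.5, 0.9], [1.7, 2.3, 1.4])
insert_place (4, [587.5, 40.3, 40.8], [0.6, 1.0, 1.0]) (4, [587.1, 38.3, 40.7], [1.5, 1.4, 2.2])
guard_edge (4, [486.1, -15.9, 89.9], [0.6, 1.0, 1.1]) (4, [490.7, -14.2, 88.8], [0.7, 0.7, 1.2])
bar_point (4, [499.7, -3.3, 48.5], [1.6, 1.6, 1.8]) (4, [498.9, 1.4, 53.3], [0.5, 1.3, 0.5])
fork (4, [540.6, 334.4, 24.9], [1.9, 1.1, 0.7]) (4, [540.7, 333.3, 23.0], [0.9, 1.7, 1.4])
fork_rest (4, [517.2, 325.2, 0.7], [1.1, 1.9, 0.8]) (4, [517.5, 326.6, -3.7], [0.9, 0.8, 1.5])
rest_seat (4, [536.7, 335.5, 24.9], [1.2, 0.7, 1.5]) (4, [537.7, 330.5, 26.8], [1.2, 1.4, 1.5])
insert (4, [588.6, 38.3, 45.3], [1.1, 1.6, 1.3]) (4, [582.4, 34.7, 41.3], [0.3, 2.3, 1.2])
stack_low (4, [485.3, -312.4, 2.0], [2.1, 0.8, 0.6]) (3, [485.3, -310.2, -1.6], [0.9, 0.7, 1.0])
stack_top (3, [456.8, -303.3, 10.7], [1.7, 0.5, 0.9]) (4, [459.9, -300.9, 11.6], [0.3, 1.4, 1.2])
[ 5.85512e+02  3.80210e+01 -1.42000e-01] [[0.1, -3.7], [0.1, 1.5], [-2.0, -2.2], [-1.6, -0.3], [-3.1, -0.3], [3.1, 3.3], [1.9, 1.2], [-2.7, -0.5], [1.5, 2.8], [2.3, -1.8]]
[5.12327e+02 3.24999e+02 3.09000e-01] [[-4.9, -0.2], [-5.2, -1.6], [4.2, -1.4], [3.2, 3.6], [0.4, -0.2], [0.2, 0.9]]
[ 4.85112e+02 -3.11198e+02 -3.28000e-01] [[-0.1, 1.2], [-0.2, -1.0], [1.8, 1.1], [-1.3, -1.3]]
(520, 780, 3) 6.0
```

View pics/lay.png

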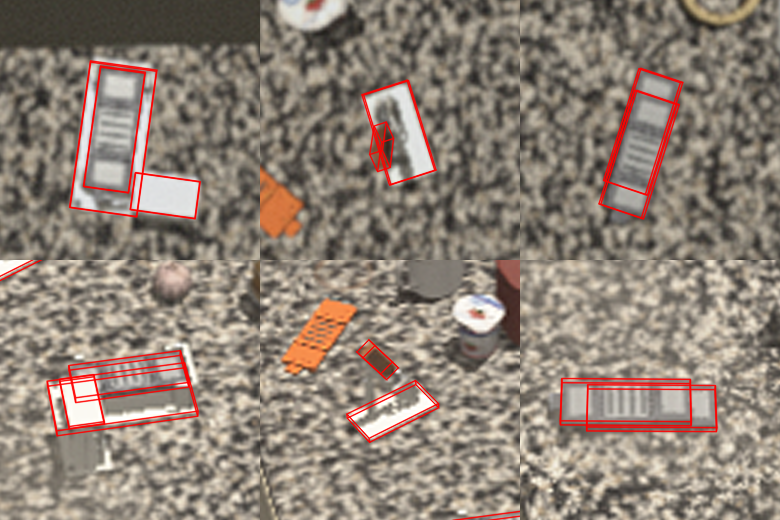

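The overlay shows all three models sitting on their objects, with the roof at top px (267,193 of tile) and the handle and rest outlines matching. I'll do a quick edge refinement on the saved pictures, then check the arm's reach.

```bash
cat > s3.py <<'E'
from h import *
import json
from scipy.optimize import minimize
P=json.load(open("P.json")); G={}
for c in("top","side"):
  g=cv2.cvtColor(cv2.imread(f"pics/{c}1.png"),cv2.COLOR_BGR2GRAY) ; sat=cv2.imread(f"pics/{c}1.png").min(2).astype(np.float32)
  sat=cv2.GaussianBlur(sat,(0,0),1.0); G[c]=np.hypot(cv2.Sobel(sat,cv2.CV_32F,1,0),cv2.Sobel(sat,cv2.CV_32F,0,1))
def rect(x0,x1,y0,y1,z):
  s=np.linspace(0,1,40)[:,None]; k=np.array([(x0,y0,z),(x1,y0,z),(x1,y1,z),(x0,y1,z)],float); return np.vstack([k[i]+(k[(i+1)%4]-k[i])*s for i in range(4)])
R={"slicer":[rect(-89,-48,-102,-30,94.5),rect(-96,80,-40,40,10)],"rest":[rect(-56,56,-28,28,8)],"stack":[rect(-98,42,-26,26,22)]}
for n in R:
  B=np.vstack(R[n])
  for cs in(("top",),("side",),("top","side")):
    def f(q):
      X=B@Ro.from_euler("z",q[2]/100).as_matrix().T+[q[0],q[1],0]; s=0
      for c in cs:
        p=proj(c,X).astype(np.float32); s-=cv2.remap(G[c],p[:,:1].copy(),p[:,1:].copy(),cv2.INTER_LINEAR).mean()
      return s
    q0=np.array(P[n])*[1,1,100]; r=minimize(f,q0,method="Nelder-Mead",options=dict(initial_simplex=q0+np.array([[0,0,0],[4,0,0],[0,4,0],[0,0,5]])))
    print(n,cs,(r.x*[1,1,.01]).round(3),round(-f(q0)),round(-r.fun))
E
python3 s3.py
```

```text
slicer ('top',) [ 5.8422e+02  3.8565e+01 -1.2200e-01] 210 212
slicer ('side',) [ 5.87059e+02  3.64090e+01 -1.49000e-01] 205 209
slicer ('top', 'side') [ 5.86038e+02  3.76390e+01 -1.37000e-01] 415 418
rest ('top',) [5.09712e+02 3.24905e+02 3.38000e-01] 227 247
rest ('side',) [5.11588e+02 3.23460e+02 3.03000e-01] 231 236
rest ('top', 'side') [5.10309e+02 3.24394e+02 3.33000e-01] 458 477
stack ('top',) [ 4.89077e+02 -3.16719e+02 -2.81000e-01] 82 107
stack ('side',) [ 4.94664e+02 -3.11461e+02 -2.96000e-01] 83 95
stack ('top', 'side') [ 4.90127e+02 -3.14969e+02 -2.85000e-01] 164 190
```

```bash
cat >> h.py <<'E'
SL=(585.8,37.9,-.139); RS=(511.,324.6,.325)
H=76.  # fork z of the TCP when gripped
def fr(q,p): return Ro.from_euler("z",q[2]).apply(p)+[q[0],q[1],0]
def forkpose(q,org,tilt,lift=0,s=1,xo=0):
    """TCP pose for fork origin at org (frame q), tilt deg, raised lift along fork z, offset xo along fork x"""
    R=Ro.from_euler("z",q[2])*Ro.from_euler("y",-np.radians(tilt)); o=fr(q,org)
    return o+R.apply([xo,0,H+lift]),(R*Ro.from_euler("y",np.pi)*Ro.from_euler("z",0 if s>0 else np.pi)).as_rotvec()
def grasppose(q,org,pitch,tz,s=1):
    """insert grasp: tool down, y across; TCP at insert z=tz; pitch rad lifts -x end"""
    R=Ro.from_euler("z",q[2])*Ro.from_euler("y",pitch)
    return fr(q,org)+R.apply([0,0,tz]),(R*Ro.from_euler("y",np.pi)*Ro.from_euler("z",0 if s>0 else np.pi)).as_rotvec()
SEAT=(30,0,26); BP=np.array([-78,-50,50.5])
E
python3 - <<'E'
from h import *
print(robot.observe()["tcp_rot"])
for s in(1,-1):
  for nm,a in dict(seat=forkpose(RS,SEAT,30,0,s),pre=forkpose(RS,SEAT,30,90,s),out=forkpose(SL,BP,36,120,s),inn=forkpose(SL,BP,36,-14,s),push=forkpose(SL,BP+[0,-24,0],36,-14,s),ins=grasppose(SL,(0,0,52),.15,-3,s),lift=grasppose(SL,(0,0,200),0,-3,s),pl=grasppose((487,-313,-.3),(0,0,26),0,-3,s)).items():
    j=kin.ik(*a); print(s,nm,np.round(a[0]),None if j is None else np.round(j,2))
E
```

```text
[4.77011505e-01 3.10509789e+00 1.10672895e-04]
1 seat [503. 322.  92.] [-0.73  0.4  -0.01  2.22  1.39  0.21 -0.17]
1 pre [461. 308. 170.] [-0.99  0.17  0.23  2.28  0.71  0.28  0.48]
1 out [388.  15. 209.] None
1 inn [466.   4. 101.] None
1 push [462. -20. 101.] None
1 ins [585.  38.  49.] [-0.27  0.65  0.24  1.76 -0.22  0.9   1.51]
1 lift [586.  38. 197.] [-0.44  0.39  0.4   1.8  -0.18  0.99  1.47]
1 pl [ 487. -313.   23.] [ 0.15  0.65  0.48  1.92 -0.46  0.68  2.18]
-1 seat [503. 322.  92.] None
-1 pre [461. 308. 170.] [-1.39  0.19  0.68  2.3   0.39  0.22 -2.36]
-1 out [388.  15. 209.] None
-1 inn [466.   4. 101.] None
-1 push [462. -20. 101.] None
-1 ins [585.  38.  49.] [-0.57  0.74  0.67  1.78 -0.55  0.98 -1.35]
-1 lift [586.  38. 197.] [-0.77  0.48  0.86  1.82 -0.42  1.03 -1.45]
-1 pl [ 487. -313.   23.] [-0.01  0.72  0.7   1.93 -0.68  0.74 -0.78]
```

```bash
cat >> h.py <<'E'
GZ=98.; D=20.   # grip point on the fork, angle between tool and fork axis
def forkpose(q,org,tilt,lift=0,s=1,xo=0,D=None):
    D=globals()["D"] if D is None else D
    Y=Ro.from_euler("z",q[2]); R=Y*Ro.from_euler("y",-np.radians(tilt)); T=Y*Ro.from_euler("y",-np.radians(tilt-D))*Ro.from_euler("y",np.pi)*Ro.from_euler("z",0 if s>0 else np.pi)
    return fr(q,org)+R.apply([xo,0,GZ+lift])+T.apply([0,0,19]),T.as_rotvec()
E
python3 - <<'E'
from h import *
for d in(15,20,25,30):
 for s in(1,-1):
  for nm,a in dict(seat=(RS,SEAT,30,0),pre=(RS,SEAT,30,90),out=(SL,BP,34,70),inn=(SL,BP,34,-14),push=(SL,BP+[0,-24,0],34,-14)).items():
    p=forkpose(*a,s,D=d); j=kin.ik(*p); print(d,s,nm,np.round(p[0]),None if j is None else np.round(j,2))
E
```

```text
15 1 seat [498. 320.  93.] [-0.7   0.42  0.02  2.05  0.19  0.43  1.06]
15 1 pre [455. 306. 170.] [-0.78  0.23  0.07  2.09  0.15  0.58  1.07]
15 1 out [415.  11. 172.] [-0.4  -0.05  0.21  2.43  0.27  0.46  1.02]
15 1 inn [461.   5. 102.] [-0.34  0.2   0.21  2.4   0.21  0.24  1.09]
15 1 push [458. -19. 102.] [-0.2   0.19  0.13  2.4   0.2   0.23  1.16]
15 -1 seat [498. 320.  93.] [-1.1   0.46  0.52  2.07 -0.34  0.43 -1.61]
15 -1 pre [455. 306. 170.] [-1.22  0.25  0.58  2.12 -0.09  0.57 -1.84]
15 -1 out [415.  11. 172.] [ 0.52  0.   -0.69  2.38  0.24  0.45 -2.08]
15 -1 inn [461.   5. 102.] [-0.75  0.23  0.67  2.42 -0.26  0.23 -1.58]
15 -1 push [458. -19. 102.] [-0.67  0.22  0.66  2.42 -0.32  0.23 -1.45]
20 1 seat [496. 320.  92.] [-0.66  0.45  0.    1.98  0.11  0.55  1.15]
20 1 pre [453. 305. 170.] [-0.73  0.26  0.04  2.03  0.08  0.68  1.15]
20 1 out [413.  12. 171.] [-0.65 -0.03  0.49  2.38  0.16  0.55  1.14]
20 1 inn [460.   5. 102.] [-0.43  0.22  0.33  2.34 -0.03  0.35  1.35]
20 1 push [456. -19. 102.] [-0.36  0.22  0.32  2.35 -0.06  0.35  1.44]
20 -1 seat [496. 320.  92.] [-1.08  0.4
[... 1035 characters left out ...]
t [493. 319.  92.] [-0.62  0.51 -0.02  1.85  0.01  0.77  1.25]
30 1 pre [450. 304. 170.] [-0.66  0.34  0.01  1.91 -0.    0.89  1.24]
30 1 out [410.  12. 171.] [-0.57  0.07  0.47  2.27 -0.02  0.74  1.34]
30 1 inn [456.   6. 101.] [-0.43  0.29  0.39  2.23 -0.17  0.58  1.51]
30 1 push [453. -18. 101.] [-0.41  0.29  0.42  2.24 -0.2   0.58  1.58]
30 -1 seat [493. 319.  92.] [-1.04  0.56  0.54  1.88 -0.39  0.81 -1.54]
30 -1 pre [450. 304. 170.] [-1.13  0.37  0.59  1.94 -0.26  0.91 -1.66]
30 -1 out [410.  12. 171.] [-0.85  0.07  0.78  2.28 -0.05  0.74 -1.76]
30 -1 inn [456.   6. 101.] [-0.88  0.4   0.94  2.25 -0.53  0.65 -1.27]
30 -1 push [453. -18. 101.] [-0.87  0.42  1.    2.26 -0.58  0.66 -1.17]
```

```bash
sed -i 's/^GZ=98.; D=20./GZ=98.; D=25./' h.py; cat > s4.py <<'E'
from h import *
def st(m): o=robot.observe(); print(m,round(o["t"],2),np.round(o["tcp_pos"],1),"F",np.round(o["contact_force"],1),"g",round(o["grip_width"],3),round(o["grip_force"],1))
grip(0.5); p,r=forkpose(RS,SEAT,30,90); robot.movep(p,r); st("pre")
p,r=forkpose(RS,SEAT,30,0); robot.servo_line(p,feed=80); st("at")
grip(0,45); st("grip")
snap("side","g_side"); snap("top","g_top")
p,r=forkpose(RS,SEAT,30,130); robot.servo_line(p,feed=100); st("up")
a=snap("side","up_side"); b=snap("top","up_top")
ps=[]
for nm in("side","top"):
  u=proj(nm,fr(RS,SEAT)+[0,0,80])[0].astype(int); im=(a if nm=="side" else b)[max(u[1]-45,0):u[1]+45,u[0]-60:u[0]+60,::-1]; ps.append(cv2.resize(im,(480,360)))
  print(nm,[(w(nm,d["at"]).round(1).tolist(),round(d["confidence"],2)) for d in viewer.pinpoint("fork",nm)])
q=[Ro.from_euler("z",RS[2])*Ro.from_euler("y",-np.pi/6)]; print("expect",(fr(RS,SEAT)+q[0].apply([0,0,130])).round(1))
cv2.imwrite("pics/up.png",cv2.resize(np.hstack(ps),(800,300)))
E
python3 s4.py
```

```text
pre 8.32 [451.6 305.8 170.1] F [-0.1  0.6  0.8] g 0.499 0.0
at 9.59 [494.6 319.3  92.5] F [0.4 0.3 0.6] g 0.496 0.0
grip 10.18 [494.6 319.2  92.1] F [-0.2 -0.2  1.1] g 0.15 45.0
up 11.72 [432.9 298.1 203.9] F [-0.7  0.3 -0.6] g 0.152 45.0
side [([478.9, 310.4, 134.5], 0.6), ([459.6, -300.6, 11.7], 0.58)]
top [([482.8, 314.3, 135.5], 0.57), ([502.5, -2.0, 47.8], 0.24)]
expect [477.8 313.4 138.6]
```

View pics/up.png

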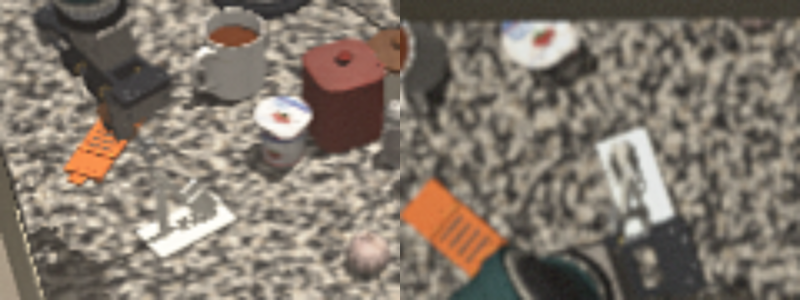

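```bash
cat > s5.py <<'E'
from h import *
def st(m): o=robot.observe(); print(m,round(o["t"],2),np.round(o["tcp_pos"],1),"F",np.round(o["contact_force"],1),"g",round(o["grip_width"],3),round(o["grip_force"],1))
T=38
for L in(100,14): print(np.round(kin.ik(*forkpose(SL,BP,T,L)),2))
print(np.round(kin.ik(*forkpose(SL,BP+[0,-24,0],T,-14)),2))
p,r=forkpose(SL,BP,T,90); robot.movep(p,r); st("out")
Rf=Ro.from_euler("z",SL[2])*Ro.from_euler("y",-np.radians(T)); ex=fr(SL,BP)+Rf.apply([0,0,90])
for i in range(3):
  for c in("top","side"):
    viewer.read_camera(c)
    print(c,[(Rf.inv().apply(w(c,d["at"])-ex).round(1).tolist(),round(d["confidence"],2)) for d in viewer.pinpoint("fork",c) if np.linalg.norm(w(c,d["at"])-ex)<25],
     [(Rf.inv().apply(w(c,d["at"])-fr(SL,BP)).round(1).tolist(),round(d["confidence"],2)) for d in viewer.pinpoint("bar_point",c) if np.linalg.norm(w(c,d["at"])-fr(SL,BP))<25])
ps=[]
for c in("side","top"):
  u=proj(c,fr(SL,BP)+[-15,0,40])[0].astype(int); a=viewer.read_camera(c)[u[1]-38:u[1]+38,u[0]-50:u[0]+50,::-1]; ps.append(cv2.resize(a,(400,300),interpolation=cv2.INTER_CUBIC))
cv2.imwrite("pics/out.png",np.hstack(ps))
E
python3 s5.py
```

```text
[-0.49 -0.1   0.29  2.4   0.18  0.64  1.1 ]
[-0.42  0.15  0.31  2.36  0.04  0.42  1.27]
[-0.36  0.22  0.32  2.35 -0.08  0.36  1.45]
out 13.03 [392.4  15.6 180.7] F [ 1.   0.7 -1. ] g 0.148 45.0
top [([4.2, -1.5, -6.4], 0.44)] [([-1.4, -3.7, -1.2], 0.75)]
side [([1.4, -1.0, -2.3], 0.58)] [([0.2, 2.1, 2.2], 0.86)]
top [] [([-1.7, 1.6, 1.7], 0.64)]
side [([-2.9, -4.0, -1.5], 0.56)] [([-1.9, 2.1, 5.1], 0.6)]
top [([3.4, -2.7, -2.0], 0.58)] []
side [([1.7, -3.6, -3.6], 0.4)] [([-1.6, 0.1, 1.0], 0.62)]
```

View pics/out.png

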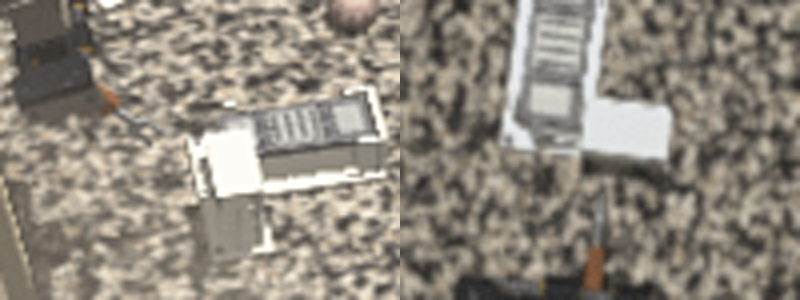

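The fork tip sits about 2–3 mm too far in +x relative to the rod, so I shift it −2 mm. I'll feed in step by step under a force watch.

```bash
cat > s6.py <<'E'
from h import *
T=38; XO=-2; YO=1.5
Rs=Ro.from_euler("z",SL[2]); Rf=Rs*Ro.from_euler("y",-np.radians(T))
def F(): o=robot.observe(); return Rf.inv().apply(o["contact_force"]),o
f0,_=F(); print("f0",f0.round(1))
b=BP+[0,YO,0]
robot.servo_line(forkpose(SL,b,T,14,xo=XO)[0],feed=70); f,o=F(); print("near",o["t"],(f-f0).round(1))
base=f
L=14; ok=True
while L>-13:
  L-=3; robot.servo_line(forkpose(SL,b,T,L,xo=XO)[0],feed=40); f,o=F(); d=f-base; print(L,d.round(1))
  if np.linalg.norm(d)>6: ok=False; robot.servo_line(forkpose(SL,b,T,L+3,xo=XO)[0],feed=40); break
print(ok,L,robot.observe()["t"])
E
python3 s6.py
```

```text
f0 [-1.7  0.5  0.1]
near 15.2667 [ 1.3  0.  -0.6]
11 [-0.9  0.1  0.3]
8 [-0.4 -0.3 -0.5]
5 [ 0.3 -0.   0.4]
2 [ 0.1 -0.5 -0.6]
-1 [ 1.  -0.7  0. ]
-4 [-0.8 -0.7 -0.7]
-7 [ 0.1 -1.3 -1.3]
-10 [0.5 0.5 0.1]
-13 [-0.  -1.2 -0.5]
True -13 17.5167
```

```bash
cat > s7.py <<'E'
from h import *
T=38; XO=-2; L=-13
Rs=Ro.from_euler("z",SL[2])
def F(): o=robot.observe(); return Rs.inv().apply(o["contact_force"]),o
f0,_=F()
for y in(-4,-8,-11,-14,-17,-20,-22,-23.5):
  robot.servo_line(forkpose(SL,BP+[0,y,0],T,L,xo=XO)[0],feed=40); f,o=F(); print(y,(f-f0).round(1),round(o["t"],2))
  if np.linalg.norm(f-f0)>14: break
robot.hold(.3); f,o=F(); print((f-f0).round(1))
ps=[]
for c in("side","top"):
  u=proj(c,fr(SL,(-30,-20,50)))[0].astype(int); a=snap(c,"push_"+c)[u[1]-38:u[1]+38,u[0]-50:u[0]+50,::-1]; ps.append(cv2.resize(a,(400,300),interpolation=cv2.INTER_CUBIC))
  print(c,[(Rs.inv().apply(w(c,d["at"])-fr(SL,(0,0,0))).round(1).tolist(),round(d["confidence"],2)) for d in viewer.pinpoint("insert",c)])
cv2.imwrite("pics/push.png",np.hstack(ps))
E
python3 s7.py
```

```text
-4 [ 1.7  0.4 -0.1] 17.8
-8 [0.1 1.2 0.8] 18.05
-11 [-0.2  1.6 -0.6] 18.3
-14 [ 0.3  4.2 -0.9] 18.55
-17 [ 0.9  4.4 -0.6] 18.8
-20 [ 0.5  5.6 -0.7] 19.05
-22 [ 0.2  5.  -0.5] 19.3
-23.5 [ 1.1  5.  -0.2] 19.55
[ 0.9  4.5 -0.4]
side [([-2.4, -1.6, 51.6], 0.83), ([-79.5, -48.6, 50.0], 0.63), ([-198.3, 442.0, -0.1], 0.53)]
top [([3.7, 1.1, 55.0], 0.88), ([-90.4, 284.3, 25.1], 0.67), ([-194.0, 443.6, 1.6], 0.58)]
```

View pics/push.png

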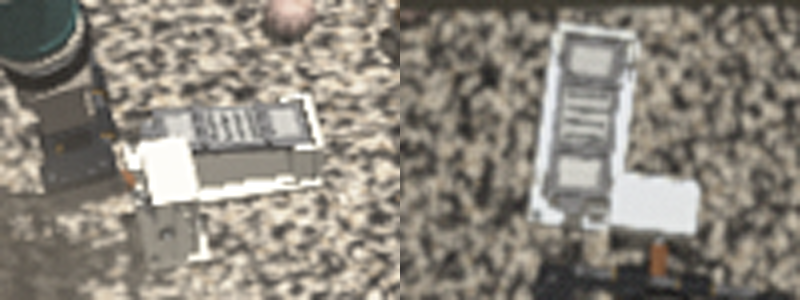

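The insert's origin rose from z 42 to about 52–55, and the lug end shows raised at (150,125) in the side tile. The insert is freed, so I back out and return the fork.

```bash
cat > s8.py <<'E'
from h import *
def st(m): o=robot.observe(); print(m,round(o["t"],2),np.round(o["tcp_pos"],1),"F",np.round(o["contact_force"],1),"g",round(o["grip_width"],3),round(o["grip_force"],1)); return o
T=38; XO=-2
robot.servo_line(forkpose(SL,BP+[0,1.5,0],T,-13,xo=XO)[0],feed=60); st("y back")
robot.servo_line(forkpose(SL,BP+[0,1.5,0],T,90,xo=XO)[0],feed=100); st("out")
p,r=forkpose(RS,SEAT,30,130); robot.movep(p,r); st("over")
for c in("top","side"):
  viewer.read_camera(c); Rf=Ro.from_euler("z",RS[2])*Ro.from_euler("y",-np.pi/6); ex=fr(RS,SEAT)+Rf.apply([0,0,130])
  print(c,[(Rf.inv().apply(w(c,d["at"])-ex).round(1).tolist(),round(d["confidence"],2)) for d in viewer.pinpoint("fork",c)][:2])
robot.servo_line(forkpose(RS,SEAT,30,45)[0],feed=120); o=st("45"); f0=o["contact_force"]
for L in(30,20,10,6,3,1.5,0):
  robot.servo_line(forkpose(RS,SEAT,30,L)[0],feed=50); o=robot.observe(); f=np.array(o["contact_force"])-f0; print(L,f.round(1))
  if np.linalg.norm(f)>9: break
st("end")
E
python3 s8.py
```

```text
y back 20.62 [452.1   7.   97.5] F [-0.8 -0.4 -1.1] g 0.15 45.0
out 21.8 [389.9  16.2 178.6] F [ 0.  -0.1 -0.6] g 0.152 45.0
over 22.9 [433.1 296.3 204. ] F [ 1.   0.3 -1. ] g 0.154 45.0
top [([0.1, -2.8, -0.5], 0.47), ([-35.8, -298.7, -91.8], 0.38)]
side [([0.2, -5.1, -0.7], 0.41), ([-34.2, -295.0, -79.7], 0.37)]
45 23.96 [473.2 311.8 131.2] F [ 0.3 -0.1 -0.3] g 0.148 45.0
30 [ 1.3  1.  -0.7]
20 [ 1.   0.9 -0.4]
10 [0.4 0.5 0. ]
6 [ 1.  -0.5 -0.4]
3 [ 0.6  0.6 -0.2]
1.5 [ 2.   1.2 -0.1]
0 [ 0.3 -0.4  2.6]
end 26.11 [494.6 319.1  92.1] F [ 0.6 -0.5  2.3] g 0.152 45.0
```

```bash
cat > s9.py <<'E'
from h import *
grip(0.5); robot.hold(.3)
robot.servo_line(forkpose(RS,SEAT,30,100)[0],feed=150)
# to above insert
p,r=grasppose(SL,(0,0,150),.15,0); print(np.round(kin.ik(p,r),2)); robot.movep(p+np.array([-120,0,60]),r)
Rr=Ro.from_euler("z",RS[2]); Rs=Ro.from_euler("z",SL[2]); Q=[]
ps=[]
for i in range(3):
 for c in("side","top"):
  a=viewer.read_camera(c)
  print(c,"fork",[(Rr.inv().apply(w(c,d["at"])-fr(RS,SEAT)).round(1).tolist(),round(d["confidence"],2)) for d in viewer.pinpoint("fork",c)][:2],
   "ins",[(Rs.inv().apply(w(c,d["at"])-fr(SL,(0,0,0))).round(1).tolist(),round(d["confidence"],2)) for d in viewer.pinpoint("insert",c)][:2],
   "st",[(n,w(c,d["at"]).round(1).tolist()) for n in("stack_low","stack_top") for d in viewer.pinpoint(n,c)[:1]])
  if i==0:
    for q,o in((RS,SEAT),(SL,(0,0,50))):
      u=proj(c,fr(q,o)+[0,0,30])[0].astype(int); ps.append(cv2.resize(a[u[1]-38:u[1]+38,u[0]-50:u[0]+50,::-1],(400,300),interpolation=cv2.INTER_CUBIC))
cv2.imwrite("pics/rel.png",np.vstack([np.hstack(ps[:2]),np.hstack(ps[2:])])); print(robot.observe()["t"])
E
python3 s9.py
```

```text
[-0.3   0.52  0.27  1.71 -0.18  1.08  1.48]
side fork [([-0.6, -4.6, -0.8], 0.37)] ins [([-4.2, -1.5, 52.5], 0.7), ([-198.1, 441.5, -0.9], 0.61)] st [('stack_low', [484.2, -309.4, 0.0]), ('stack_top', [459.3, -301.4, 10.3])]
top fork [([2.0, -3.0, -0.2], 0.6)] ins [([-198.4, 448.3, 0.5], 0.82), ([2.3, -0.5, 54.6], 0.67)] st [('stack_low', [484.3, -312.5, 2.4]), ('stack_top', [458.5, -301.0, 10.8])]
side fork [([2.2, -2.1, -2.0], 0.53)] ins [([-5.2, -2.9, 51.7], 0.81), ([-197.3, 445.2, 0.6], 0.61)] st [('stack_low', [484.9, -311.0, -2.7]), ('stack_top', [456.3, -303.1, 11.8])]
top fork [([3.2, -2.0, 0.1], 0.46)] ins [([-198.0, 444.2, 0.4], 0.74), ([2.5, -0.6, 59.3], 0.72)] st [('stack_low', [484.1, -311.1, 2.5]), ('stack_top', [456.0, -301.6, 13.3])]
side fork [([2.6, -6.3, -0.3], 0.41), ([-278.7, -575.2, -12.2], 0.16)] ins [([-196.2, 440.1, 1.9], 0.83), ([-2.0, -3.3, 52.4], 0.8)] st [('stack_low', [485.1, -309.4, -1.2]), ('stack_top', [459.9, -300.6, 11.9])]
top fork [([3.0, -1.5, -1.2], 0.4)] ins [([-195.0, 444.5, 2.0], 0.72), ([0.6, -0.1, 57.5], 0.68)] st [('stack_low', [486.5, -312.6, 1.8]), ('stack_top', [458.3, -306.3, 11.0])]
30.4
```

View pics/rel.png

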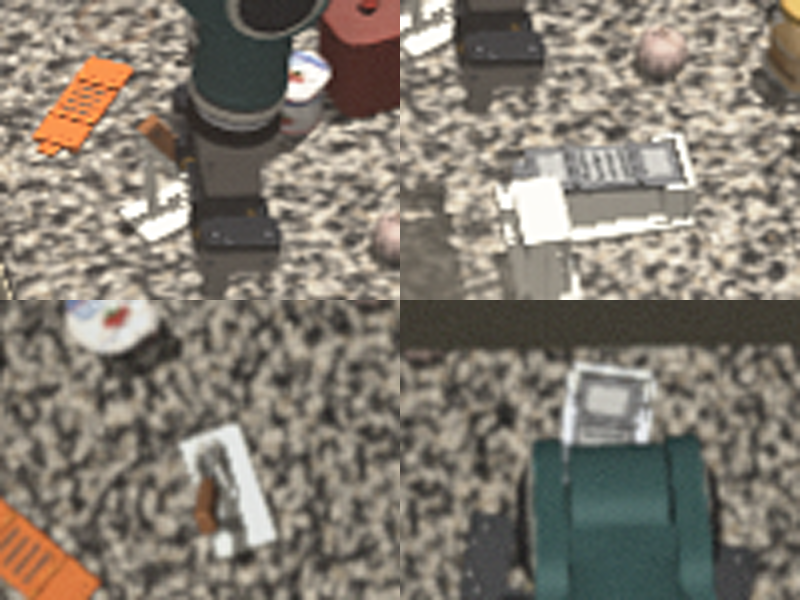

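The fork is back in its rest and free: handle at top tile (207,505), estimated within about 4 mm of the seat. Next I grip the tilted insert.

```bash
cat > s10.py <<'E'
from h import *
def st(m): o=robot.observe(); print(m,round(o["t"],2),np.round(o["tcp_pos"],1),"F",np.round(o["contact_force"],1),"g",round(o["grip_width"],3),round(o["grip_force"],1)); return o
grip(0.8)
I=np.array([0,-.5,52]); P=.15; tz=-4
p,r=grasppose(SL,I+[0,0,60],P,tz); robot.movep(p,r); st("above")
robot.servo_line(grasppose(SL,I,P,tz)[0],feed=60); st("at")
grip(0,30); st("grip")
robot.servo_line(grasppose(SL,I+[0,0,30],P,tz)[0],feed=40); st("lift30")
robot.servo_line(grasppose(SL,I+[0,0,90],P,tz)[0],feed=80); o=st("lift90")
p,r=grasppose(SL,I+[0,0,110],0,tz); robot.servo_line(p,feed=80,rotation=r); st("level")
Rs=Ro.from_euler("z",SL[2]); ps=[]
for c in("side","top"):
  a=viewer.read_camera(c)
  print(c,[(Rs.inv().apply(w(c,d["at"])-fr(SL,(0,0,0))).round(1).tolist(),round(d["confidence"],2)) for d in viewer.pinpoint("insert",c)][:2],np.round(Rs.inv().apply(o["tcp_pos"]-fr(SL,(0,0,0))),1))
  u=proj(c,fr(SL,(-20,0,140)))[0].astype(int); ps.append(cv2.resize(a[max(u[1]-57,0):u[1]+57,u[0]-75:u[0]+75,::-1],(400,300),interpolation=cv2.INTER_CUBIC))
cv2.imwrite("pics/held.png",np.hstack(ps))
E
python3 s10.py
```

```text
above 31.65 [584.5  37.4 108.2] F [-0.5  0.9 -0.4] g 0.8 0.0
at 32.8 [585.5  37.5  48.4] F [0.6 0.6 0.1] g 0.798 0.0
grip 33.26 [585.5  38.1  48.4] F [-0.2  1.9  1.1] g 0.563 30.0
lift30 34.16 [584.9  37.3  77.9] F [-0.6  0.7 -1.7] g 0.56 30.0
lift90 35.06 [584.8  37.5 137.7] F [ 0.1 -0.3 -1.6] g 0.561 30.0
level 35.46 [585.4  37.7 158. ] F [-0.3  0.4 -2.2] g 0.563 30.0
side [([-197.3, 444.6, 0.8], 0.89), ([-2.3, -4.2, 161.3], 0.81)] [ -1.   -0.5 137.7]
top [([-194.9, 444.7, -1.2], 0.95)] [ -1.   -0.5 137.7]
```

View pics/held.png

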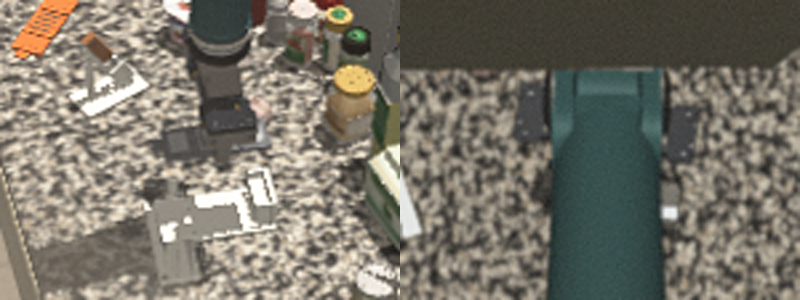

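```bash
cat > s11.py <<'E'
from h import *
def st(m): o=robot.observe(); print(m,round(o["t"],2),np.round(o["tcp_pos"],1),"F",np.round(o["contact_force"],1),"g",round(o["grip_width"],3),round(o["grip_force"],1)); return o
ST=(486.,-311.7,-.308); tz=-4
p,r=grasppose(ST,(0,0,150),0,tz); robot.movep(p,r); st("over")
robot.servo_line(grasppose(ST,(0,0,70),0,tz)[0],feed=120); st("70")
ps=[]
for c in("side","top"):
  a=viewer.read_camera(c)
  print(c,[(n,w(c,d["at"]).round(1).tolist(),round(d["confidence"],2)) for n in("insert","stack_low") for d in viewer.pinpoint(n,c) if np.linalg.norm(w(c,d["at"])[:2]-ST[:2])<60])
  u=proj(c,fr(ST,(0,0,60)))[0].astype(int); ps.append(cv2.resize(a[u[1]-38:u[1]+38,u[0]-50:u[0]+50,::-1],(400,300),interpolation=cv2.INTER_CUBIC))
cv2.imwrite("pics/over.png",np.hstack(ps))
E
python3 s11.py
```

```text
over 37.02 [ 487.2 -309.9  145.9] F [ 0.2  0.  -1.6] g 0.564 30.0
70 37.83 [ 486.5 -311.9   66.5] F [-0.1  0.7 -1.3] g 0.562 30.0
side [('insert', [481.3, -315.1, 69.9], 0.65), ('stack_low', [483.3, -309.9, -0.3], 0.53)]
top [('insert', [487.9, -316.2, 74.4], 0.96)]
```

View pics/over.png

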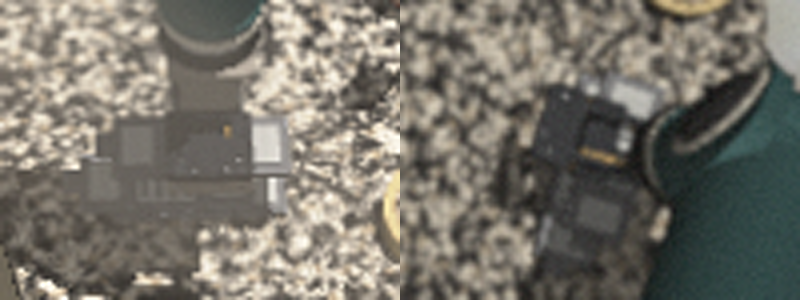

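The held insert appears directly above the stack. Its roughly −4 mm y reading is the same occlusion bias I saw at the slicer. I'll lower it under a force guard.

```bash
cat > s12.py <<'E'
from h import *
ST=(486.,-311.7,-.308); tz=-4
def st(m): o=robot.observe(); print(m,round(o["t"],2),np.round(o["tcp_pos"],1),"F",np.round(o["contact_force"],1),"g",round(o["grip_width"],3),round(o["grip_force"],1)); return o
robot.servo_line(grasppose(ST,(0,0,36),0,tz)[0],feed=80); robot.hold(.2); o=st("36"); f0=np.array(o["contact_force"])
for z in(33,31,30,29,28,27,26.3):
  robot.servo_line(grasppose(ST,(0,0,z),0,tz)[0],feed=25); f=np.array(robot.observe()["contact_force"])-f0; print(z,f.round(1))
  if f[2]>2.2 or np.linalg.norm(f)>5: break
st("down")
E
python3 s12.py
```

```text
36 38.91 [ 486.3 -311.9   32.4] F [ 0.4 -0.3 -1.2] g 0.559 30.0
33 [-0.8 -0.7 -0.6]
31 [ 0.3 -1.  -0.8]
30 [-1.4  0.7  3.4]
down 39.67 [ 486.1 -311.8   26.3] F [-1.   0.4  2.2] g 0.56 31.3
```

```bash
cat > s13.py <<'E'
from h import *
ST=(486.,-311.7,-.308); tz=-4; Rs=Ro.from_euler("z",ST[2])
def rd():
  F=[];M=[]
  for i in range(8): robot.hold(.03); o=robot.observe(); F.append(Rs.inv().apply(o["contact_force"])); M.append(Rs.inv().apply(o["wrist_torque"]))
  return np.mean(F,0).round(2),np.mean(M,0).round(3)
print("now",*rd())
for z in(34,30,29.5,29):
  robot.servo_line(grasppose(ST,(0,0,z),0,tz)[0],feed=40); print(z,*rd(),robot.observe()["tcp_pos"][2])
print(robot.observe()["t"])
E
python3 s13.py
```

```text
now [-0.58  0.12  2.09] [0.119 0.103 0.011]
34 [-0.   -0.29 -1.53] [ 0.005 -0.004  0.002] 29.809790030797227
30 [ 1.33 -0.16  2.2 ] [ 0.016 -0.246 -0.037] 26.243606022015463
29.5 [ 0.8  -0.28  4.81] [ 0.124 -0.181 -0.013] 26.010343771601196
29 [ 0.1  -0.07  7.49] [ 0.23  -0.026 -0.007] 25.809207001387648
42.0083
```

Contact at TCP z≈26 with Mx/F ≈ +25 mm means the +y fingertip is resting on the spare's cross lip. I lift slightly, shift +y, and feel again.

```bash
cat > s14.py <<'E'
from h import *
ST=(486.,-311.7,-.308); tz=-4; Rs=Ro.from_euler("z",ST[2])
def rd():
  F=[];M=[]
  for i in range(4): robot.hold(.03); o=robot.observe(); F.append(Rs.inv().apply(o["contact_force"])); M.append(Rs.inv().apply(o["wrist_torque"]))
  return np.mean(F,0).round(2),np.mean(M,0).round(3)
go=lambda y,z: robot.servo_line(grasppose(ST,(0,y,z),0,tz)[0],feed=60)
y=3.
for k in range(4):
  go(y,32); hit=False
  for z in(30,29,28,27,26.3):
    go(y,z); f,m=rd(); print(y,z,f,m)
    if f[2]>1.5: hit=True; break
  if not hit or z<28: break
  y+= 1.5 if m[0]>0 else -1.5
print("done",y,z,robot.observe()["t"])
E
python3 s14.py
```

```text
3.0 30 [-1.1   0.3   1.69] [ 0.113  0.215 -0.018]
4.5 30 [0.3  0.34 1.91] [-0.034 -0.006  0.031]
3.0 30 [ 0.3  -0.83 -1.78] [-0.121 -0.038  0.001]
3.0 29 [ 0.65 -0.77 -1.51] [-0.158 -0.024 -0.004]
3.0 28 [-0.   -0.72  0.19] [-0.157 -0.023 -0.015]
3.0 27 [ 0.51 -0.63  1.2 ] [-0.192 -0.104  0.024]
3.0 26.3 [ 0.49 -0.98  2.98] [-0.178 -0.118  0.03 ]
done 3.0 26.3 45.4417
```

Second try at y +3 mm: the tips passed the lip and the insert now bears at nominal height. I release.

```bash
cat > s15.py <<'E'
from h import *
ST=(486.,-311.7,-.308)
print(robot.observe()["tcp_pos"])
grip(0.8); robot.hold(.2)
o=robot.observe(); p=np.array(o["tcp_pos"]); print(np.round(o["contact_force"],1)); robot.servo_line(p+[0,0,60],feed=60); robot.servo_line(p+[0,0,200],feed=200)
robot.movep([400,-20,300],o["tcp_rot"])
Rs=Ro.from_euler("z",ST[2]); ps=[]
for i in range(3):
 for c in("side","top"):
  a=viewer.read_camera(c)
  print(c,[(n,Rs.inv().apply(w(c,d["at"])-fr(ST,(0,0,0))).round(1).tolist(),round(d["confidence"],2)) for n in("insert","stack_top","stack_low") for d in viewer.pinpoint(n,c) if np.linalg.norm(w(c,d["at"])[:2]-ST[:2])<70])
  if i==0:
    u=proj(c,fr(ST,(-10,0,20)))[0].astype(int); ps.append(cv2.resize(a[u[1]-45:u[1]+45,u[0]-60:u[0]+60,::-1],(400,300),interpolation=cv2.INTER_CUBIC))
for c in("side","top"):
    a=viewer.read_camera(c); u=proj(c,fr(RS,(0,0,40)))[0].astype(int); ps.append(cv2.resize(a[u[1]-45:u[1]+45,u[0]-60:u[0]+60,::-1],(400,300),interpolation=cv2.INTER_CUBIC))
cv2.imwrite("pics/fin.png",np.vstack([np.hstack(ps[:2]),np.hstack(ps[2:])])); print(robot.observe()["t"])
E
python3 s15.py
```

```text
[ 487.13368631 -308.99978721   22.4554943 ]
[-0.4  0.5 -0.2]
side [('insert', [-1.7, -2.8, 25.9], 0.76), ('stack_top', [-27.2, 5.2, 10.9], 0.46), ('stack_low', [-2.2, 1.3, -4.4], 0.51)]
top [('insert', [0.3, 2.2, 28.6], 0.91), ('stack_top', [-30.0, 0.5, 10.8], 0.49), ('stack_low', [-2.7, 2.1, 1.9], 0.56)]
side [('insert', [-3.9, 2.3, 24.7], 0.83), ('stack_top', [-33.0, 4.0, 9.5], 0.56), ('stack_low', [-1.2, 0.6, -1.7], 0.63)]
top [('insert', [0.1, 0.6, 29.9], 0.63), ('stack_top', [-32.2, 0.6, 11.4], 0.67), ('stack_low', [-3.5, -1.4, 2.7], 0.57)]
side [('insert', [-5.2, -1.6, 23.8], 0.62), ('stack_top', [-27.0, 3.2, 13.6], 0.64), ('stack_low', [0.4, 4.5, -1.7], 0.49)]
top [('insert', [0.0, 1.3, 27.6], 0.56), ('stack_top', [-31.6, 2.0, 9.8], 0.45), ('stack_low', [-0.1, -0.6, 0.8], 0.42)]
50.6417
```

View pics/fin.png

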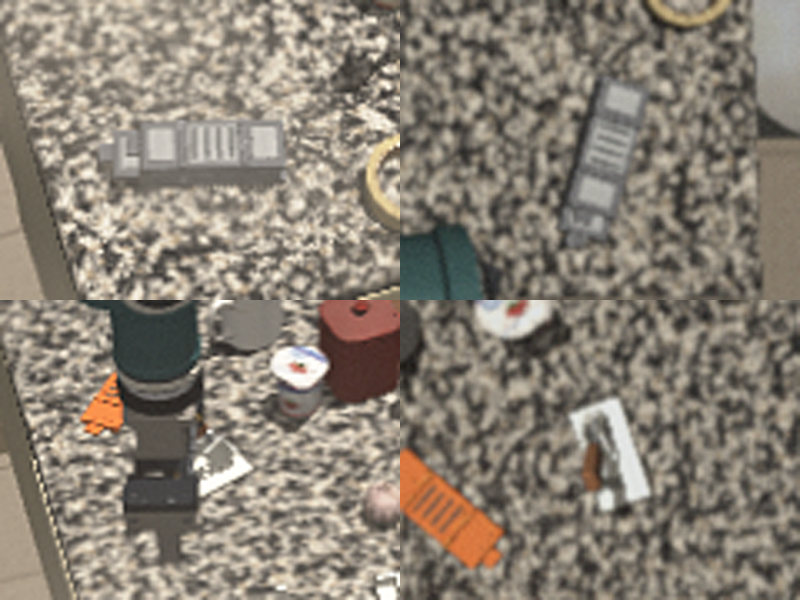

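The insert lies flat on the stack (side tile (200,145)): about +28 mm in x and −2 mm in y relative to the upper spare, and over the bottom one. The fork is in its rest at top tile (593,465). Handing in.

```bash
python3 -c "
from h import *
print(robot.job_done(), robot.observe()['t'])"
```

```text
the job is handed in; nothing more can be done
the job is handed in; nothing more can be done
```

The job is handed in at about 51 s with no verdict returned; by camera, the insert is flat on the spares (about 28 mm along the upper one) and the fork is in its rest, while the bar's return was not checked.

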